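# Find the gauge case that rattles and hand it over

### The job

In one of the three grey gauge cases the steel ball has come out of its packing. Pick the cases up one at a time and shake each briskly end to end a few times, putting a quiet one gently back down where it lay, until you have the one that rattles; then hold that one out to your colleague over the middle of the rubber mat, level, about 15 cm above the bench, with one end pointing straight across at them. Finish while still holding it there, and leave everything else on the bench as it is.

Things in the scene. Friction and masses are not known exactly. Their poses are not given: they have to be found in the camera images.
- case_a: one of three identical sealed grey plastic gauge cases lying lid up: 120 mm long (x axis), 58 mm wide (y), 44 mm tall, with a fixed black U handle across the middle of the lid: a bar 16 mm thick (x), 54 mm long (y), 16 mm tall, its middle 66 mm above the underside, clear of the lid by 14 mm. Origin at the centre of the underside, z up. Which of the three rattles changes every time
- case_b: case like case_a, same size and axes. Their weights differ (0.25 to 0.6 kg), which is no sure sign. Each holds a 27 mm, 80 g steel ball, packed fast in two of them. In the third it is loose and rolls up to 69 mm lengthwise and 13 mm sideways on a flat felt-lined floor 8 mm above the underside
- case_c: case like case_a, same size and axes. A loose ball knocks on the ends when its case is shaken or tilted to and fro lengthwise (strokes of 90 mm, 0.25 s each, will do). It stays where it is on a level floor (it needs some 10 degrees of tilt to roll), so after a tilt of 23 degrees and back to level its weight is felt at the end that was low
- mat: flat black ribbed rubber counter mat fixed on the bench at the far side beyond the cases, where the colleague stands opposite and takes things. 120 mm deep (its x axis, pointing across to the colleague), 220 mm wide (y), 4 mm thick; origin at the centre of its underside, on the bench top (z = 0)
- lamp_gallery: brass lamp gallery: a perforated brass tube open at the top on a flanged foot, 82 mm across the foot, 88 mm tall, stands upright; origin at the centre of its underside
- wick_wheel: brass spool with two round flanges (64 mm below, 60 mm above), 57 mm tall, stands on its wider flange; origin at the centre of its underside
- bushing: small flanged copper-coloured bushing, 38 mm across, 36 mm tall, standing between two of the cases; origin at the centre of its underside
- collet: small slotted steel collet, 33 mm across, 43 mm tall, standing on its narrow end between two of the cases; origin at the centre of its underside
- tool_holder: dark steel lathe tool holder block, 60 x 34 x 46 mm, the turning tool in it making it 112 mm long and its height nut 68 mm tall, at the right beyond the cases; origin at the centre of its underside
- wrench: open-ended steel wrench, 150 mm long, lying flat between two of the cases; origin under its middle
- oil_tin: plain aluminium can, 54 mm across, 85 mm tall, at the left beyond the cases; origin at the centre of its underside
Things that resemble listed ones, but are neither listed nor needed, are in the scene too. Leave any orange look-alike of the case_c alone.

How it is judged:
On the way, in this order (a step that is already met when the one before it is completed fails the run):
1. the case with the loose ball is held clear of the bench and shaken: its ball knocks on one end (((height (world z) of case_a above 0.03 m and contact force between the fingers and case_a above 1 N and contact force between case_a_c1 and anything else above 0.5 N) or (height (world z) of case_b above 0.03 m and contact force between the fingers and case_b above 1 N and contact force between case_b_c1 and anything else above 0.5 N) or (height (world z) of case_c above 0.03 m and contact force between the fingers and case_c above 1 N and contact force between case_c_c1 and anything else above 0.5 N))).
2. the ball knocks on the other end (((height (world z) of case_a above 0.03 m and contact force between the fingers and case_a above 1 N and contact force between case_a_c2 and anything else above 0.5 N) or (height (world z) of case_b above 0.03 m and contact force between the fingers and case_b above 1 N and contact force between case_b_c2 and anything else above 0.5 N) or (height (world z) of case_c above 0.03 m and contact force between the fingers and case_c above 1 N and contact force between case_c_c2 and anything else above 0.5 N))).
3. the ball knocks on the first end again (((height (world z) of case_a above 0.03 m and contact force between the fingers and case_a above 1 N and contact force between case_a_c1 and anything else above 0.5 N) or (height (world z) of case_b above 0.03 m and contact force between the fingers and case_b above 1 N and contact force between case_b_c1 and anything else above 0.5 N) or (height (world z) of case_c above 0.03 m and contact force between the fingers and case_c above 1 N and contact force between case_c_c1 and anything else above 0.5 N))).
At the end, for the whole second after the job is handed in: The rattling case is gripped, still, centred within 60 mm of the mat's centre, underside 100 to 250 mm above the bench, level within 11 degrees, long axis within 17 degrees of the mat's x axis. The other two lie flat, let go, within 50 mm of where they lay ((((contact force between case_a_c0 and anything else above 0.1 N and contact force between the fingers and case_a above 2 N and height (world z) of case_a between 0.1 and 0.25 m and horizontal distance between case_a and mat below 0.06 m and angle between case_a's own z axis and vertical below 0.2 rad and angle between the x axis of case_a and the x axis of mat, either way round below 0.3 rad and linear speed of case_a below 0.05 m/s) and (height (world z) of case_b below 0.006 m and angle between case_b's own z axis and vertical below 0.1 rad and distance of case_b from where it was at the start of the episode below 0.05 m and linear speed of case_b below 0.02 m/s and contact force between the fingers and case_b below 0.1 N) and (height (world z) of case_c below 0.006 m and angle between case_c's own z axis and vertical below 0.1 rad and distance of case_c from where it was at the start of the episode below 0.05 m and linear speed of case_c below 0.02 m/s and contact force between the fingers and case_c below 0.1 N)) or ((contact force between case_b_c0 and anything else above 0.1 N and contact force between the fingers and case_b above 2 N and height (world z) of case_b between 0.1 and 0.25 m and horizontal distance between case_b and mat below 0.06 m and angle between case_b's own z axis and vertical below 0.2 rad and angle between the x axis of case_b and the x axis of mat, either way round below 0.3 rad and linear speed of case_b below 0.05 m/s) and (height (world z) of case_a below 0.006 m and angle between case_a's own z axis and vertical below 0.1 rad and distance of case_a from where it was at the start of the episode below 0.05 m and linear speed of case_a below 0.02 m/s and contact force between the fingers and case_a below 0.1 N) and (height (world z) of case_c below 0.006 m and angle between case_c's own z axis and vertical below 0.1 rad and distance of case_c from where it was at the start of the episode below 0.05 m and linear speed of case_c below 0.02 m/s and contact force between the fingers and case_c below 0.1 N)) or ((contact force between case_c_c0 and anything else above 0.1 N and contact force between the fingers and case_c above 2 N and height (world z) of case_c between 0.1 and 0.25 m and horizontal distance between case_c and mat below 0.06 m and angle between case_c's own z axis and vertical below 0.2 rad and angle between the x axis of case_c and the x axis of mat, either way round below 0.3 rad and linear speed of case_c below 0.05 m/s) and (height (world z) of case_a below 0.006 m and angle between case_a's own z axis and vertical below 0.1 rad and distance of case_a from where it was at the start of the episode below 0.05 m and linear speed of case_a below 0.02 m/s and contact force between the fingers and case_a below 0.1 N) and (height (world z) of case_b below 0.006 m and angle between case_b's own z axis and vertical below 0.1 rad and distance of case_b from where it was at the start of the episode below 0.05 m and linear speed of case_b below 0.02 m/s and contact force between the fingers and case_b below 0.1 N)))); the arm keeps its last pose, push and grip.
It fails at once if a case is dropped or thrown (falls freely by more than about 25 mm) ((linear speed of case_a above 0.7 m/s and contact force between the fingers and case_a below 0.1 N) or (linear speed of case_b above 0.7 m/s and contact force between the fingers and case_b below 0.1 N) or (linear speed of case_c above 0.7 m/s and contact force between the fingers and case_c below 0.1 N)).
It fails at once if one of the other things on the bench is moved by more than 30 mm or knocked over (distance of any of lamp_gallery, wick_wheel, bushing, collet, tool_holder, wrench, oil_tin from where it was at the start of the episode above 0.03 m or angle between any of lamp_gallery, wick_wheel, bushing, collet, tool_holder, wrench, oil_tin's own z axis and vertical above 0.5 rad).
It also fails if it takes over 72 s, if anything falls off the work surface, if the arm or the gripper's body presses on something with over 40 N, if the wrist force passes 120 N, or if a joint passes its speed limit or range.

### The arm

A 6-joint arm with a two-finger parallel gripper is mounted at the origin on the work surface. World frame = base frame: x ahead of the robot, y to its left, z up, the work surface at z = 0. Lengths are in m, angles in rad, forces in N, time in s.
With the tool pointing down it reaches from about 0.425 to 0.95 m from the base axis. Payload 14.7 kg.
Tool frame: the origin (TCP) lies on the centre line of the jaws, within the pads' length; the fingertips stand 25 mm ahead of it and the grasp point (between the pads) lies 6 mm ahead of it; z points along the fingers, y is the direction in which the jaws open and shut (so a half turn about z gives the same grasp; the last joint's range is limited). The gripper opens to 85 mm and grips with 20 to 120 N. Pads are 22 mm wide; open, the fingers measure 114 mm over their backs; the gripper's body (76 mm by 85 mm) begins 54 mm behind the grasp point. The pads swing forward as they close: fully open they stand 13 mm farther back than shut.
Start: joints at [1.25, 0.48, 1.596, -0, 1.065, -0.047], TCP at [0.176, 0.626, 0.256] pointing down, gripper open.
Joint ranges: [-2.75, 2.75], [-0.82, 2.05], [0.23, 2.67], [-1.56, 4.7], [0.09, 2.69], [-2.92, 2.92]. Speed limits (rad/s): [1.89, 1.89, 2.39, 3.01, 3.01, 3.01].

### API

Orientations are given as a unit quaternion [x, y, z, w].
In Python, from bench import ctrl gives the robot as it stands. The module is installed in compiled form; this text tells all that it offers.
- The arm moves only by the shell command python3 -m pendant 'ROWS'. ROWS is JSON, one flat list of numbers, 7 for each row, row after row: the finger opening in mm, from 0 to 85.4, then the shift along the tool's x, y, z in mm, then the turn, a rotation vector about the tool's x, y, z in rad. In form: [jaw, dx, dy, dz, wx, wy, wz, jaw, dx, dy, dz, wx, wy, wz, ...]. A call has 1 to 10 rows; each row is the pose to reach, as a shift and turn from the pose measured when the call began, along the tool's axes at that moment; what a row does not reach only later rows make up. A row lasts 1/12 s, in which the tool goes at most 41.7 mm and 7.16 degrees, less where a joint would pass 70% of its speed; a pose out of reach is approached as far as the arm can. A call with a gripper value outside its range is refused whole. The fingers move at their own pace and stop on an object; the grip force is fixed at half the most. Time passes only in rows, so rows that repeat a pose let the fingers close. It gives the time, the measured TCP pose, the force and the opening at its end, in the units of the state.
- ctrl.state(): the state, without advancing time (a new reading comes with each control period).
- ctrl.camera(name): name is "scene" or "top"; returns a dict with "image" (384x512x3 uint8, blue, green, red), "camera_matrix" (3x3 intrinsics, pixels), "k1" (the pictures are not rectified: a ray, as slopes to the right and down, at radius r is drawn at 1 + k1 r^2 times it, then the intrinsics apply), "rvec" (rotation vector, rad) and "tvec" (3), from world to camera coordinates, as OpenCV has them. Camera axes: x right, y down, z forward; pixel columns grow to the right and rows downward; lengths in m; the calibration is good to about 2 mm. A picture is of the moment at which its call begins. There is no depth.
- ctrl.job_done(): hands the job in, once; it reports no verdict.
The state is a dict: "t": time; "qpos": joint angles; "dq": joint speeds; "effort": joint torques, N m; "eef_pos": TCP position; "ee_rot": TCP orientation; "force": force on the tool from outside, world axes, zero at the start; "wrist_torque": the same for the moment, N m; "finger_gap": finger opening in m.
Only numpy, scipy, OpenCV 4.12 (cv2) and the standard library are available. Lean on these libraries where they do the work, as an engineer would, in place of code of your own. Each camera call takes 0.05 s, during which the arm holds its last target.

## Working session

There is one attempt and no reset: what is moved stays moved. The work goes in short steps, Python scripts to look and compute and a shell command to move; the robot and the scene stay as the last step left them, time stands still between calls to the robot, and variables do not carry over. Pictures are saved under pics/ and viewed, and the job is handed in when it is done.

```bash
ls; mkdir -p pics; cat > h.py <<'E'
import numpy as np,cv2
from bench import ctrl
def shot(n,f):
    c=ctrl.camera(n); cv2.imwrite(f'pics/{f}.png',c['image']); np.save(f'pics/{f}.npy',c,allow_pickle=True); return c
E
python3 - <<'E'
from h import *
for n in('scene','top'):
    c=shot(n,n+'0'); R=cv2.Rodrigues(np.array(c['rvec']))[0]; print(n,-R.T@np.array(c['tvec']).ravel(),c['camera_matrix'],c['k1']); print(R)
s=ctrl.state();print(s)
E
```

```text
pics
scene [0.88932252 0.67249482 0.64665331] [[364.65752854   0.         256.60004283]
 [  0.         364.65752854 191.55102593]
 [  0.           0.           1.        ]] -0.017301193131840028
[[-0.87000914  0.49301791  0.00417469]
 [ 0.29624899  0.52950969 -0.79489372]
 [-0.39410738 -0.69032806 -0.60673433]]
top [0.3350849  0.01290815 1.07048286] [[353.67183448   0.         262.7091508 ]
 [  0.         353.67183448 189.84359952]
 [  0.           0.           1.        ]] -0.05714060352982562
[[-0.00391982 -0.9999455   0.00967654]
 [-0.98613755  0.00226013 -0.16591452]
 [ 0.16588361 -0.01019275 -0.98609266]]
{'t': 0.1, 'qpos': array([ 1.25040602e+00,  4.80752320e-01,  1.59682534e+00,  2.45019870e-06,
        1.06512591e+00, -4.65639336e-02]), 'dq': array([-0.00198231, -0.00065407,  0.00076038, -0.00010443, -0.00223124,
        0.00039252]), 'effort': array([ 9.70654619e-04, -9.52244353e+01, -4.31042898e+01, -2.58389355e-04,
        5.27190015e-03,  8.91031709e-05]), 'eef_pos': array([0.17561454, 0.62545427, 0.25574207]), 'ee_rot': array([ 1.36486411e-01,  9.90641787e-01, -5.45940720e-04, -1.02396725e-04]), 'force': array([0.36336445, 0.11825904, 0.49125914]), 'wrist_torque': array([-0.0308638 , -0.01018709, -0.02779483]), 'finger_gap': 0.08525533986586774}
```

View pics/scene0.png

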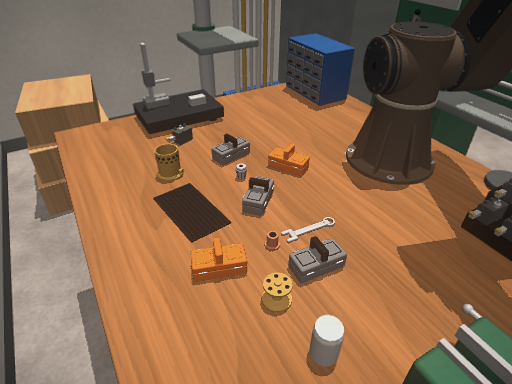

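View pics/top0.png

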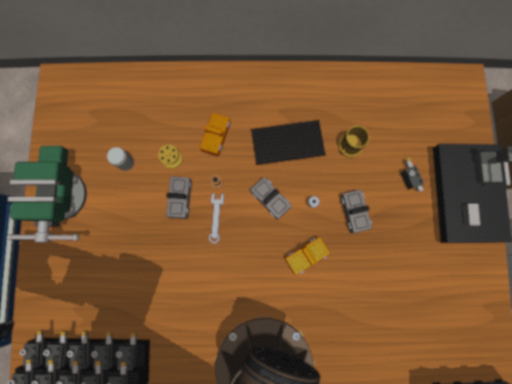

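```bash
cat >> h.py <<'E'
def ray(c,px):
    p=np.array(px,float).reshape(-1,1,2); K=c['camera_matrix']
    x=cv2.undistortPoints(p,K,np.array([c['k1'],0,0,0.])).reshape(-1,2)
    R=cv2.Rodrigues(np.array(c['rvec']))[0]; o=-R.T@np.array(c['tvec']).ravel()
    d=np.c_[x,np.ones(len(x))]@R
    return o,d
def onz(c,px,z):
    o,d=ray(c,px); return o+d*((z-o[2])/d[:,2])[:,None]
def proj(c,P):
    return cv2.projectPoints(np.array(P,float).reshape(-1,3),np.array(c['rvec'],float),np.array(c['tvec'],float),c['camera_matrix'],np.array([c['k1'],0,0,0.]))[0].reshape(-1,2)
E
python3 - <<'E'
from h import *
c=np.load('pics/top0.npy',allow_pickle=True).item(); im=c['image']
a=im[105:285,95:440]
cv2.imwrite('pics/tz.png',cv2.resize(a,None,fx=2.3,fy=2.3,interpolation=cv2.INTER_CUBIC))
s=np.load('pics/scene0.npy',allow_pickle=True).item()['image'][120:290,140:360]
cv2.imwrite('pics/sz.png',cv2.resize(s,None,fx=3.4,fy=3.4,interpolation=cv2.INTER_CUBIC))
E
```

```text
(no output)
```

View pics/tz.png

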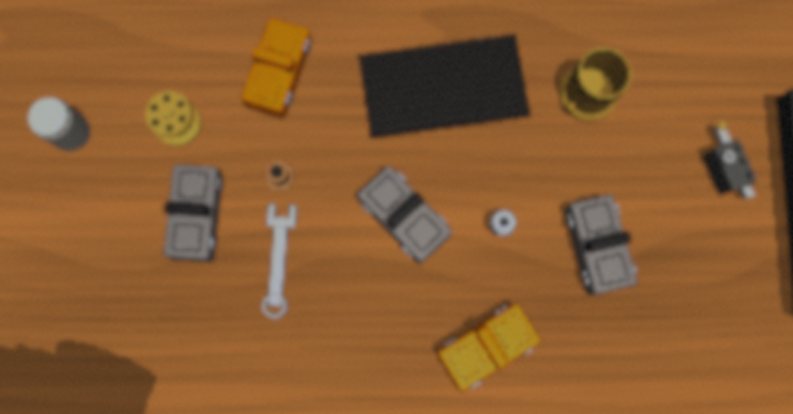

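View pics/sz.png

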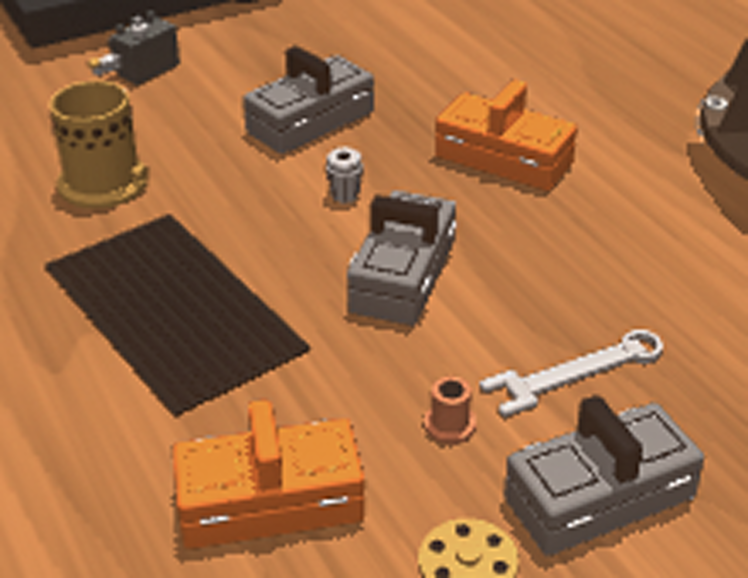

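Three grey cases with black handles stand at top-view pixels (178,197), (270,198) and (356,211). The crop confirms they are grey; the orange look-alikes at (215,133) and (307,255) stay untouched. Mat is at (288,142). Next, measuring.

```bash
python3 - <<'E'
from h import *
c=np.load('pics/top0.npy',allow_pickle=True).item(); im=c['image']
hsv=cv2.cvtColor(im,cv2.COLOR_BGR2HSV)
vis=cv2.resize(im,None,fx=4,fy=4,interpolation=cv2.INTER_CUBIC)
for k,(u,v) in enumerate([(178,197),(270,198),(356,211)]):
    sub=np.zeros(im.shape[:2],np.uint8); sub[v-28:v+28,u-28:u+28]=1
    g=((hsv[...,1]<60)&(hsv[...,2]>85)&(sub>0)).astype(np.uint8)
    n,l,st,ce=cv2.connectedComponentsWithStats(g)
    big=[i for i in range(1,n) if st[i,4]>60]
    # lid pixel -> points z=.044
    m=np.isin(l,big); ys,xs=np.nonzero(m)
    P=onz(c,np.c_[xs,ys],.044)[:,:2].astype(np.float32)
    r=cv2.minAreaRect(P*1000)
    d=((im.max(2)<50)&(sub>0)).astype(np.uint8)
    n2,l2,st2,_=cv2.connectedComponentsWithStats(d)
    i=1+np.argmax(st2[1:,4]); ys,xs=np.nonzero(l2==i)
    H=onz(c,np.c_[xs,ys],.070)[:,:2].astype(np.float32)
    rh=cv2.minAreaRect(H*1000)
    print(k,[st[i,4] for i in big],r,'handle',st2[i,4],rh,H.mean(0))
d=(im.max(2)<60).astype(np.uint8); d[:110]=0;d[175:]=0;d[:,:240]=0;d[:,335:]=0
ys,xs=np.nonzero(d); M=onz(c,np.c_[xs,ys],.004)[:,:2].astype(np.float32)
print('mat',cv2.minAreaRect(M*1000))
E
```

```text
0 [np.int32(292), np.int32(361)] ((487.1312255859375, 248.62301635742188), (61.716426849365234, 118.03237915039062), 86.265625) handle 58 ((487.5307922363281, 249.58370971679688), (49.242820739746094, 8.689518928527832), 89.88096618652344) [0.4878781  0.24932064]
1 [np.int32(307), np.int32(354)] ((484.7705383300781, -19.464160919189453), (117.90029907226562, 62.683536529541016), 42.590049743652344) handle 45 ((484.8229064941406, -17.553237915039062), (8.135514259338379, 46.92538833618164), 44.99774169921875) [ 0.48620415 -0.01824613]
2 [np.int32(313), np.int32(351)] ((445.35101318359375, -271.0396423339844), (117.6697769165039, 67.89027404785156), 13.518430709838867) handle 78 ((434.5922546386719, -263.5897521972656), (34.73186492919922, 61.81562805175781), 3.308253526687622) [ 0.44267744 -0.26027694]
mat ((666.9916381835938, -76.92859649658203), (112.52642822265625, 212.3170623779297), 8.294837951660156)
```

```bash
cat >> h.py <<'E'
def boxes(cs):
    out=[]
    for x,y,a in cs:
        a=np.radians(a); R=np.array([[np.cos(a),-np.sin(a)],[np.sin(a),np.cos(a)]])
        for z,hx,hy in((0,60,29),(44,60,29),(74,8,27)):
            q=np.array([[hx,hy],[-hx,hy],[-hx,-hy],[hx,-hy]])/1000@R.T+[x,y]
            out.append(np.c_[q,[z/1000]*4])
    return out
def overlay(c,cs,name,crop,f):
    u0,v0,u1,v1=crop; vis=cv2.resize(c['image'][v0:v1,u0:u1],None,fx=f,fy=f,interpolation=cv2.INTER_CUBIC)
    for k,q in enumerate(boxes(cs)):
        p=(proj(c,q)-[u0,v0]+.5)*f
        cv2.polylines(vis,[p.astype(int)],True,[(0,0,255),(0,255,0),(255,255,0)][k%3],1)
    cv2.imwrite('pics/'+name+'.png',vis)
E
python3 - <<'E'
from h import *
C=[(.487,.249,-3.7),(.485,-.018,42.6),(.446,-.273,13.5)]
c=np.load('pics/top0.npy',allow_pickle=True).item(); overlay(c,C,'ov1',(150,165,390,245),3.3)
c=np.load('pics/scene0.npy',allow_pickle=True).item(); overlay(c,C,'ov2',(200,125,360,285),3.7)
E
```

```text
(no output)
```

View pics/ov1.png

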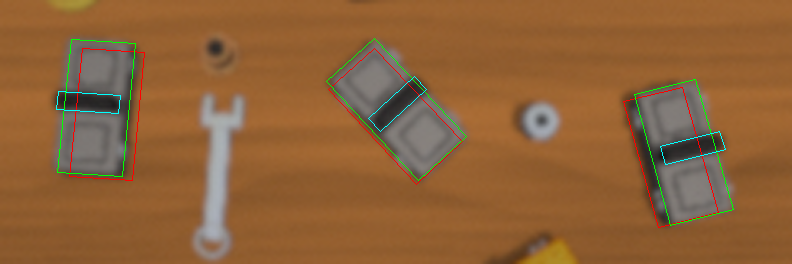

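View pics/ov2.png

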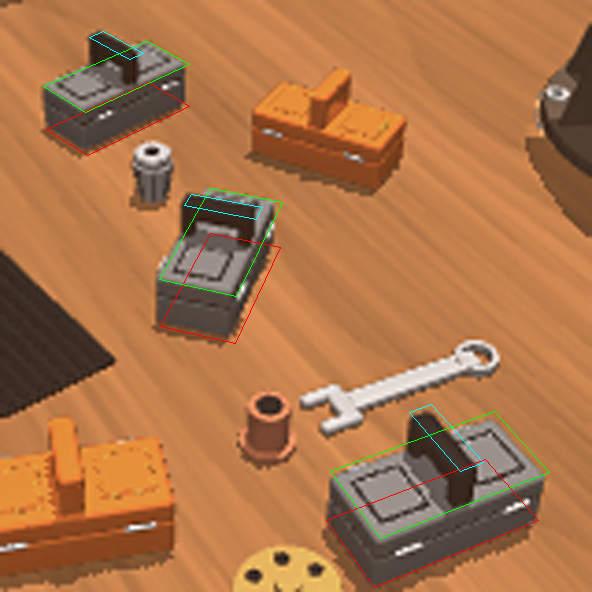

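```bash
cat >> h.py <<'E'
from scipy.spatial.transform import Rotation as Rn
def plan(x,y,z,yaw):
    """tool y along yaw (deg, mod 180), pointing down"""
    s=ctrl.state(); R0=Rn.from_quat(s['ee_rot'])
    best=None
    for a in(yaw,yaw+180):
        a=np.radians(a); Y=np.array([np.cos(a),np.sin(a),0]);Z=np.array([0,0,-1.]);X=np.cross(Y,Z)
        rv=(R0.inv()*Rn.from_matrix(np.c_[X,Y,Z])).as_rotvec()
        if best is None or np.linalg.norm(rv)<np.linalg.norm(best): best=rv
    d=R0.inv().apply(np.array([x,y,z])-s['eef_pos'])*1000
    print('t %.2f'%s['t'],'d',d.round(1),'rv',best.round(3),'q6 %.2f'%s['qpos'][5],'gap',s['finger_gap'].round(4),'F',s['force'].round(2),'M',s['wrist_torque'].round(3))
E
python3 -c "
from h import *
plan(.487,.247,.17,-3.7)"
```

```text
Traceback (most recent call last):
  File "h.py", line 39, in plan
    print('t %.2f'%s['t'],'d',d.round(1),'rv',best.round(3),'q6 %.2f'%s['qpos'][5],'gap',s['finger_gap'].round(4),'F',s['force'].round(2),'M',s['wrist_torque'].round(3))
                                                                                         ^^^^^^^^^^^^^^^^^^^^^
AttributeError: 'float' object has no attribute 'round'
```

```bash
sed -i "s/s\['finger_gap'\].round(4)/round(s['finger_gap'],4)/" h.py
python3 -c "
from h import *
plan(.487,.247,.17,-3.7)"
```

```text
t 0.10 d [-402.1 -280.1   86. ] rv [-1.000e-03  1.000e-03  1.362e+00] q6 -0.05 gap 0.0853 F [0.36 0.12 0.49] M [-0.031 -0.01  -0.028]
```

```bash
python3 -m pendant '[55,-402,-280,40,0,0,1.36,55,-402,-280,40,0,0,1.36,55,-402,-280,40,0,0,1.36,55,-402,-280,40,0,0,1.36,55,-402,-280,40,0,0,1.36,55,-402,-280,40,0,0,1.36,55,-402,-280,40,0,0,1.36,55,-402,-280,40,0,0,1.36,55,-402,-280,40,0,0,1.36,55,-402,-280,40,0,0,1.36]'; python3 -c "
from h import *
plan(.487,.247,.17,-3.7)"
```

```text
t: 0.93
eef_pos: [0.4402, 0.3031, 0.222]
ee_rot: [0.692, 0.721, -0.001, 0.0]
force: [0.5, 1.0, 0.1]
finger_gap: 0.0551
t 0.93 d [-57.9  44.5  52. ] rv [-0.     0.001  0.106] q6 0.51 gap 0.0551 F [0.53 1.04 0.14] M [0.089 0.003 0.013]
```

```bash
python3 -m pendant '[55,-58,44.5,30,0,0,0.106,55,-58,44.5,52,0,0,0.106,55,-58,44.5,52,0,0,0.106,55,-58,44.5,52,0,0,0.106,55,-58,44.5,52,0,0,0.106]'; python3 -c "
from h import *
plan(.487,.247,.075,-3.7)
shot('scene','s1');c=shot('top','t1')
s=np.load('pics/s1.npy',allow_pickle=True).item()['image'][150:310,220:400]
t=c['image'][140:260,110:290]
cv2.imwrite('pics/v1.png',np.hstack([cv2.resize(s,(450,400),interpolation=2),cv2.resize(t,(350,233*1),interpolation=2).repeat(1,0) if 0 else cv2.copyMakeBorder(cv2.resize(t,(350,233),interpolation=2),0,167,0,0,0)]))"
```

```text
t: 1.35
eef_pos: [0.4866, 0.2468, 0.1697]
ee_rot: [0.73, 0.683, -0.001, -0.0]
force: [-0.1, -0.4, 0.6]
finger_gap: 0.0548
t 1.35 d [ 0.4  0.5 94.7] rv [-0.002  0.002 -0.001] q6 0.48 gap 0.0548 F [-0.07 -0.42  0.59] M [-0.008  0.041  0.008]
```

View pics/v1.png

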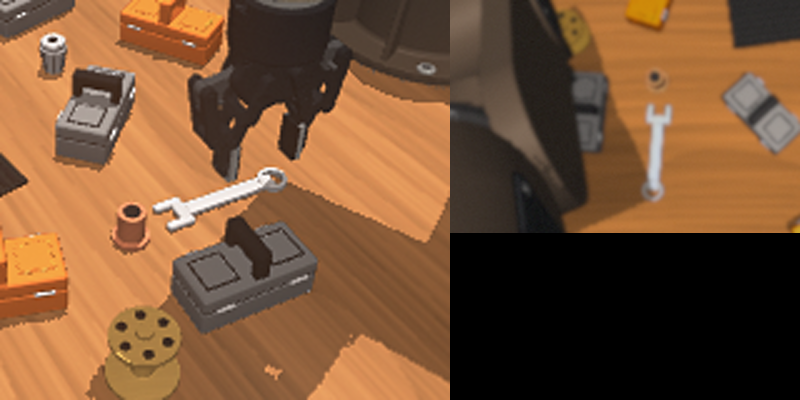

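The gripper is aligned above the left case, with the fingers either side of the handle at scene crop (250,245). Descending now.

```bash
python3 -m pendant '[55,0,0,30,0,0,0,55,0,0,60,0,0,0,55,0,0,80,0,0,0,55,0,0,90,0,0,0,55,0,0,95,0,0,0,55,0,0,95,0,0,0,55,0,0,95,0,0,0]'; python3 -c "
from h import *
plan(.487,.247,.075,-3.7)
s=shot('scene','s2')['image'][150:310,220:400]
cv2.imwrite('pics/v2.png',cv2.resize(s,(675,600),interpolation=2))"
```

```text
t: 2.03
eef_pos: [0.4872, 0.2487, 0.0768]
ee_rot: [0.729, 0.684, 0.0, 0.0]
force: [0.1, -0.3, 0.2]
finger_gap: 0.0553
t 2.03 d [-1.7 -0.1  1.8] rv [ 0.001 -0.     0.001] q6 0.48 gap 0.0553 F [ 0.1  -0.32  0.24] M [ 0.013 -0.013 -0.006]
```

View pics/v2.png

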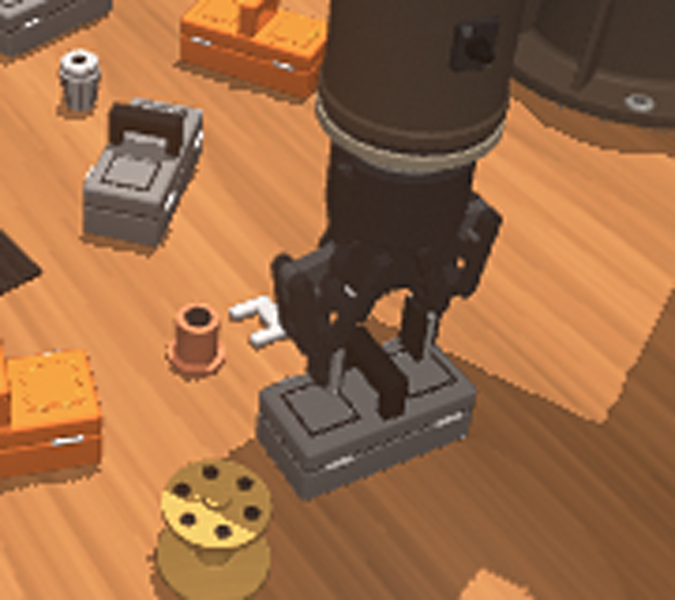

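The fingers straddle the handle at crop (380,370). Closing.

```bash
python3 -m pendant '[0,0,0,1.5,0,0,0,0,0,0,1.5,0,0,0,0,0,0,1.5,0,0,0,0,0,0,1.5,0,0,0,0,0,0,1.5,0,0,0,0,0,0,1.5,0,0,0,0,0,0,1.5,0,0,0]' ; python3 -m pendant '[0,0,0,-10,0,0,0,0,0,0,-30,0,0,0,0,0,0,-60,0,0,0,0,0,0,-85,0,0,0,0,0,0,-100,0,0,0,0,0,0,-100,0,0,0,0,0,0,-100,0,0,0]'; python3 -c "
from h import *
plan(.487,.247,.175,-3.7)
s=shot('scene','s3')['image'][130:310,220:400]
cv2.imwrite('pics/v3.png',cv2.resize(s,(600,600),interpolation=2))"
```

```text
t: 2.67
eef_pos: [0.488, 0.2488, 0.0764]
ee_rot: [0.729, 0.684, 0.001, 0.001]
force: [-0.6, -0.2, 10.6]
finger_gap: 0.0148
t: 3.25
eef_pos: [0.4879, 0.2487, 0.177]
ee_rot: [0.729, 0.684, 0.002, 0.001]
force: [0.4, 0.6, -4.9]
finger_gap: 0.0149
t 3.25 d [-1.8 -0.8  2. ] rv [ 0.005 -0.002  0.001] q6 0.48 gap 0.0149 F [ 0.41  0.63 -4.87] M [-0.033  0.049 -0.053]
```

View pics/v3.png

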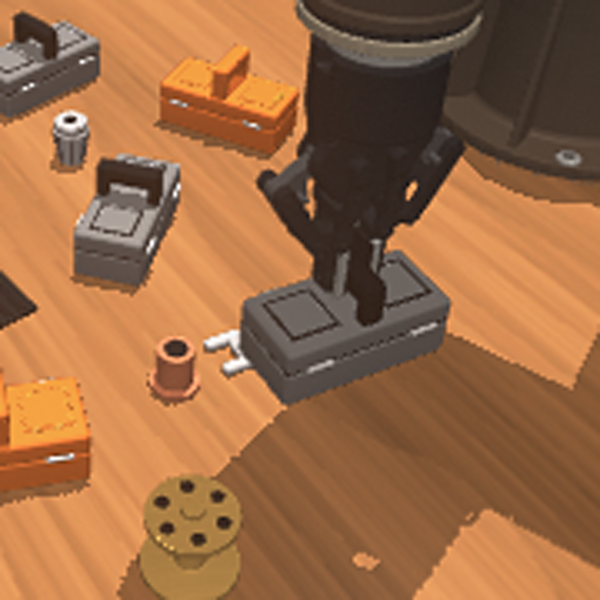

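```bash
python3 -m pendant '[0,0,25,0,0,0,0,0,0,45,0,0,0,0,0,0,15,0,0,0,0,0,0,-15,0,0,0,0,0,0,-45,0,0,0,0,0,0,-15,0,0,0,0,0,0,15,0,0,0,0,0,0,45,0,0,0,0,0,0,15,0,0,0,0,0,0,-15,0,0,0,0]'
python3 -m pendant '[0,0,-30,0,0,0,0,0,0,0,0,0,0,0,0,0,30,0,0,0,0,0,0,60,0,0,0,0,0,0,30,0,0,0,0,0,0,0,0,0,0,0,0,0,-30,0,0,0,0,0,0,0,0,0,0,0,0,0,15,0,0,0,0,0,0,15,0,0,0,0]'
python3 -c "
from h import *
plan(.4879,.2487,.177,-3.7)"
```

```text
t: 4.13
eef_pos: [0.4738, 0.2491, 0.174]
ee_rot: [0.73, 0.683, 0.001, 0.001]
force: [-1.9, 0.2, -4.3]
finger_gap: 0.0149
t: 4.97
eef_pos: [0.4906, 0.248, 0.1727]
ee_rot: [0.73, 0.683, 0.001, 0.001]
force: [0.3, 0.3, -4.4]
finger_gap: 0.0151
t 4.97 d [ 0.5 -2.7 -4.3] rv [ 0.002 -0.    -0.002] q6 0.48 gap 0.0151 F [ 0.28  0.28 -4.39] M [ 0.004 -0.002 -0.036]
```

```bash
cat >> h.py <<'E'
def feel(n=6):
    M=[];F=[]
    for i in range(n):
        ctrl.camera('scene'); s=ctrl.state(); R0=Rn.from_quat(s['ee_rot']).inv()
        M.append(R0.apply(s['wrist_torque'])); F.append(R0.apply(s['force']))
    print('t %.2f'%s['t'],'M tool',np.mean(M,0).round(3),'+-',(np.std(M,0)/n**.5).round(3),'F',np.mean(F,0).round(2),'gap',round(s['finger_gap'],4),'z',s['eef_pos'].round(4))
E
python3 -m pendant '[0,0,0,-4,0.12,0,0,0,0,0,-4,0.24,0,0,0,0,0,-4,0.36,0,0,0,0,0,-4,0.42,0,0,0,0,0,-4,0.42,0,0,0,0,0,-4,0.42,0,0,0,0,0,-4,0.3,0,0,0,0,0,-4,0.18,0,0,0,0,0,-4,0.06,0,0,0,0,0,-4,0,0,0]'
python3 -m pendant '[0,0,0,0,0,0,0,0,0,0,0,0,0,0]'
python3 -c "
from h import *
feel(8);plan(.4879,.2487,.177,-3.7)"
python3 -m pendant '[0,0,0,0,-0.12,0,0,0,0,0,0,-0.24,0,0,0,0,0,0,-0.36,0,0,0,0,0,0,-0.42,0,0,0,0,0,0,-0.42,0,0,0,0,0,0,-0.42,0,0,0,0,0,0,-0.3,0,0,0,0,0,0,-0.18,0,0,0,0,0,0,-0.06,0,0,0,0,0,0,0,0,0]'
python3 -m pendant '[0,0,0,0,0,0,0,0,0,0,0,0,0,0]'
python3 -c "
from h import *
feel(8);plan(.4879,.2487,.177,-3.7)"
```

```text
t: 5.8
eef_pos: [0.4883, 0.2482, 0.1774]
ee_rot: [0.729, 0.684, 0.004, 0.003]
force: [-0.5, -0.0, -4.2]
finger_gap: 0.015
t: 5.97
eef_pos: [0.4861, 0.2485, 0.178]
ee_rot: [0.729, 0.685, 0.004, 0.003]
force: [0.2, 0.0, -4.7]
finger_gap: 0.0149
t 6.37 M tool [ 0.038 -0.02   0.008] +- [0.008 0.009 0.009] F [-0.08 -0.01  4.53] gap 0.0148 z [0.4886 0.248  0.177 ]
t 6.37 d [ 0.6 -0.8  0. ] rv [ 0.01  -0.002 -0.   ] q6 0.48 gap 0.0148 F [-1.14 -0.58 -5.48] M [ 0.011  0.02  -0.029]
t: 7.2
eef_pos: [0.4881, 0.2465, 0.1764]
ee_rot: [0.729, 0.68, 0.047, 0.061]
force: [0.3, -2.3, -5.3]
finger_gap: 0.015
t: 7.37
eef_pos: [0.4894, 0.2459, 0.1762]
ee_rot: [0.73, 0.679, 0.048, 0.062]
force: [0.3, -1.2, -4.5]
finger_gap: 0.0146
t 7.77 M tool [ 0.191 -0.033  0.012] +- [0.006 0.015 0.01 ] F [-0.03 -0.83  4.32] gap 0.0145 z [0.4877 0.2465 0.1764]
t 7.77 d [ 2.2  0.2 -0.7] rv [ 0.154  0.014 -0.005] q6 0.66 gap 0.0145 F [-0.33 -0.19 -3.94] M [-0.012  0.202  0.004]
```

```bash
python3 -m pendant '[0,2,0,0,0.1,0.014,-0.005,0,2,0,0,0.154,0.014,-0.005,0,2,0,0,0.154,0.014,-0.005,0,2,0,0,0.154,0.014,-0.005,0,2,0,0,0.154,0.014,-0.005]'
python3 -c "
from h import *
feel(10);plan(.4879,.2487,.177,-3.7)
s=shot('scene','s4')['image'][130:310,220:400]
cv2.imwrite('pics/v4.png',cv2.resize(s,(600,600),interpolation=2))"
```

```text
t: 8.18
eef_pos: [0.4874, 0.2481, 0.176]
ee_rot: [0.73, 0.684, 0.0, 0.001]
force: [0.2, -0.8, -4.7]
finger_gap: 0.0151
t 8.68 M tool [-0.03  -0.018 -0.009] +- [0.006 0.008 0.006] F [ 0.15 -0.32  4.42] gap 0.0148 z [0.4878 0.2485 0.1764]
t 8.68 d [ 0.2  0.1 -0.6] rv [ 0.  0. -0.] q6 0.48 gap 0.0148 F [ 0.01  0.56 -4.19] M [-0.026 -0.003  0.02 ]
```

View pics/v4.png

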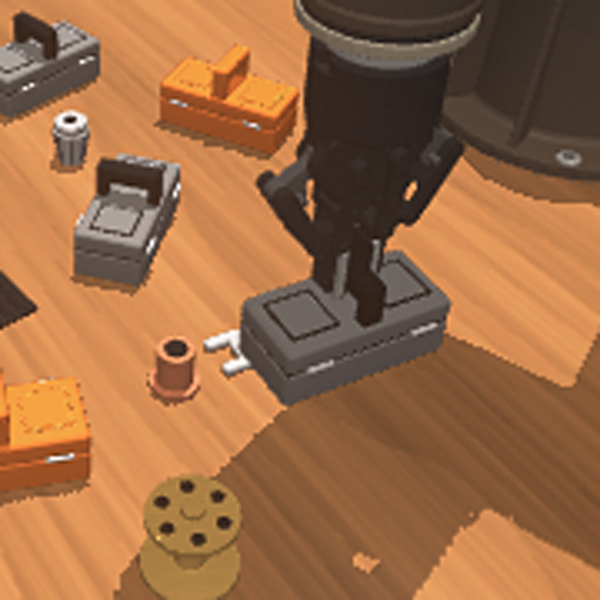

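```bash

python3 -m pendant '[0,0,0,0,0.12,0,0,0,0,0,0,0.24,0,0,0,0,0,0,0.36,0,0,0,0,0,0,0.42,0,0,0,0,0,0,0.42,0,0,0,0,0,0,0.3,0,0,0,0,0,0,0.18,0,0,0,0,0,0,0.06,0,0,0,0,0,0,0,0,0,0,0,0,0,0,0,0]'
python3 -c "
from h import *
plan(.4879,.2487,.177,-3.7)"
```

```text
t: 9.57
eef_pos: [0.4851, 0.2487, 0.1773]
ee_rot: [0.729, 0.685, 0.002, 0.002]
force: [-0.4, -0.1, -4.9]
finger_gap: 0.0148
t 9.57 d [0.2 2.8 0.3] rv [ 0.005 -0.     0.002] q6 0.48 gap 0.0148 F [-0.4  -0.05 -4.93] M [-0.012  0.127  0.01 ]
```

```bash

python3 -m pendant '[0,0,2.5,0,0.005,0,0.002,0,0,2.5,0,0.005,0,0.002,0,0,2.5,0,0.005,0,0.002]'
python3 -c "
from h import *
feel(10);plan(.4879,.2487,.177,-3.7)"
python3 -m pendant '[0,0,0,0,-0.12,0,0,0,0,0,0,-0.24,0,0,0,0,0,0,-0.36,0,0,0,0,0,0,-0.42,0,0,0,0,0,0,-0.42,0,0,0,0,0,0,-0.3,0,0,0,0,0,0,-0.18,0,0,0,0,0,0,-0.06,0,0,0,0,0,0,0,0,0,0,0,0,0,0,0,0]'
python3 -c "
from h import *
plan(.4879,.2487,.177,-3.7)"
```

```text
t: 9.82
eef_pos: [0.4885, 0.2486, 0.1774]
ee_rot: [0.73, 0.684, -0.0, -0.001]
force: [0.6, 0.4, -4.5]
finger_gap: 0.0149
t 10.32 M tool [ 0.031 -0.025  0.008] +- [0.006 0.005 0.013] F [-0.37  0.1   4.28] gap 0.0151 z [0.4877 0.2485 0.1772]
t 10.32 d [0.3 0.2 0.2] rv [-0.001 -0.    -0.   ] q6 0.48 gap 0.0151 F [ 0.38 -0.28 -3.28] M [-0.031  0.053  0.003]
t: 11.15
eef_pos: [0.4874, 0.2504, 0.1784]
ee_rot: [0.729, 0.685, 0.0, -0.004]
force: [0.9, -1.2, -5.5]
finger_gap: 0.0148
t 11.15 d [-1.7  0.6  1.4] rv [-0.005 -0.005  0.003] q6 0.47 gap 0.0148 F [ 0.88 -1.16 -5.49] M [-0.193 -0.13   0.01 ]
```

```bash

python3 -m pendant '[0,-1.5,0.5,1.5,-0.005,-0.005,0.003,0,-1.5,0.5,1.5,-0.005,-0.005,0.003,0,-1.5,0.5,1.5,-0.005,-0.005,0.003]'
python3 -c "
from h import *
feel(10);plan(.4879,.2487,.177,-3.7)"
```

```text
t: 11.4
eef_pos: [0.4872, 0.2482, 0.1763]
ee_rot: [0.73, 0.683, 0.0, 0.001]
force: [0.2, -0.8, -5.7]
finger_gap: 0.0149
t 11.90 M tool [-0.025 -0.019 -0.008] +- [0.014 0.008 0.005] F [-0.12  0.    4.44] gap 0.015 z [0.4877 0.2489 0.177 ]
t 11.90 d [-0.2  0.2 -0. ] rv [-0. -0. -0.] q6 0.48 gap 0.015 F [-0.01 -0.1  -3.39] M [-0.042 -0.033 -0.027]
```

Repeated tilts move the torque balance about tool x from +0.03 to −0.03 Nm. The expected shift for an 80 g ball rolling 69 mm is 0.054 Nm, so this case has the loose ball. I'll give it one more brisk shake, then carry it to the mat.

```bash

python3 -m pendant '[0,0,30,0,0,0,0,0,0,60,0,0,0,0,0,0,30,0,0,0,0,0,0,-10,0,0,0,0,0,0,-50,0,0,0,0,0,0,-10,0,0,0,0,0,0,30,0,0,0,0,0,0,60,0,0,0,0,0,0,25,0,0,0,0,0,0,0,0,0,0,0]'
python3 -m pendant '[0,0,0,-25,0,0,0,0,0,0,-55,0,0,0,0,0,0,-55,0,0,0]'
python3 -c "
from h import *
plan(.667,-.077,.227,8.3)"
```

```text
t: 12.73
eef_pos: [0.4892, 0.2489, 0.1765]
ee_rot: [0.73, 0.683, 0.001, 0.0]
force: [-2.3, 0.2, -5.8]
finger_gap: 0.0148
t: 12.98
eef_pos: [0.491, 0.2499, 0.236]
ee_rot: [0.73, 0.683, 0.004, 0.001]
force: [2.2, 2.2, -3.4]
finger_gap: 0.0148
t 12.98 d [-314.4  197.4    9.2] rv [ 0.007 -0.003 -0.212] q6 0.48 gap 0.0148 F [ 2.24  2.22 -3.41] M [ 0.008 -0.224  0.08 ]
```

```bash

python3 -m pendant '[0,-15,10,4,0,0,-0.01,0,-40,25,8,0,0,-0.03,0,-65,41,9,0,0,-0.05,0,-90,57,9,0,0,-0.07,0,-115,72,9,0,0,-0.09,0,-140,88,9,0,0,-0.11,0,-165,104,9,0,0,-0.12,0,-190,119,9,0,0,-0.14,0,-210,132,9,0,0,-0.15,0,-225,141,9,0,0,-0.16]'
python3 -c "
from h import *
plan(.667,-.077,.227,8.3)"
```

```text
t: 13.82
eef_pos: [0.6178, 0.0138, 0.2267]
ee_rot: [0.674, 0.739, 0.003, 0.002]
force: [-0.4, -0.1, -4.6]
finger_gap: 0.0152
t 13.82 d [-94.9  40.6  -0.2] rv [ 0.008 -0.002 -0.052] q6 -0.12 gap 0.0152 F [-0.36 -0.1  -4.56] M [0.052 0.017 0.044]
```

```bash

python3 -m pendant '[0,-20,9,0,0.003,0,-0.01,0,-42,18,0,0.006,0,-0.02,0,-62,27,0,0.008,-0.002,-0.03,0,-80,34,0,0.008,-0.002,-0.05,0,-91,39,0,0.008,-0.002,-0.052,0,-95,40.5,0,0.008,-0.002,-0.052,0,-95,40.5,0,0.008,-0.002,-0.052,0,-95,40.5,0,0.008,-0.002,-0.052]'
python3 -c "
from h import *
feel(4)
plan(.667,-.077,.227,8.3)
a=shot('scene','s5')['image'][60:310,100:400];b=shot('top','t5')['image'][90:300,120:420]
cv2.imwrite('pics/v5.png',np.vstack([cv2.resize(a,(420,350),interpolation=2),cv2.resize(b,(420,245),interpolation=2)]))"
```

```text
t: 14.48
eef_pos: [0.6663, -0.0764, 0.2264]
ee_rot: [0.654, 0.756, -0.0, -0.001]
force: [0.3, -0.4, -4.4]
finger_gap: 0.0146
t 14.68 M tool [-0.008 -0.013  0.001] +- [0.012 0.013 0.006] F [-0.16 -0.15  4.31] gap 0.0147 z [ 0.6665 -0.0761  0.2269]
t 14.68 d [-0.9  0.3 -0.1] rv [-0.001 -0.     0.   ] q6 -0.30 gap 0.0147 F [-0.2  -0.46 -4.28] M [-0.036 -0.006  0.005]
```

View pics/v5.png

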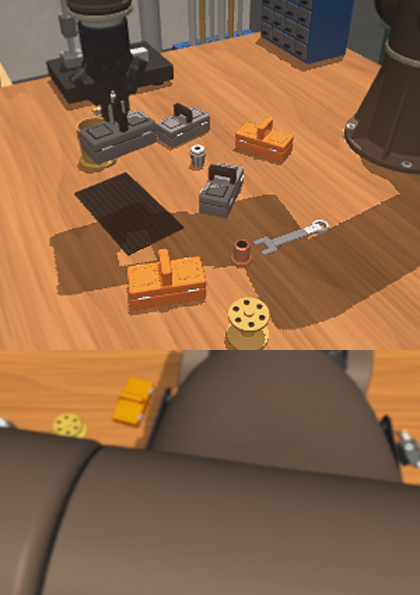

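```bash
python3 -c "
from h import *
c=np.load('pics/s5.npy',allow_pickle=True).item(); im=c['image']
u0,v0,f=130,100,6
vis=cv2.resize(im[v0:v0+90,u0:u0+120],None,fx=f,fy=f,interpolation=2)
for q,col in zip(boxes([(.667,-.077,8.3)]),[(0,0,255),(0,255,0),(255,255,0)]):
    q=q+[0,0,.15]; cv2.polylines(vis,[((proj(c,q)-[u0,v0]+.5)*f).astype(int)],True,col,1)
cv2.imwrite('pics/v6.png',vis)"
```

```text
(no output)
```

View pics/v6.png

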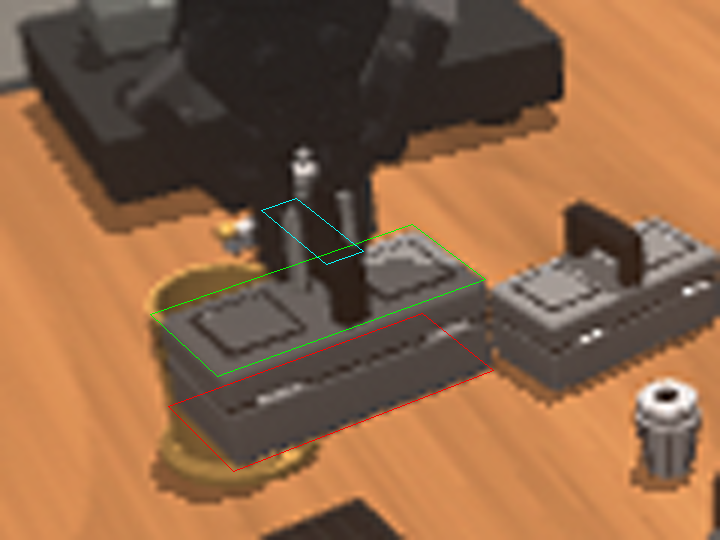

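The held case is level and matches the expected outline (lid corners near crop (150,315) and (487,280)) to within a few mm. Handing in.

```bash
python3 -c "
from h import *
ctrl.job_done()
s=ctrl.state();print(s['t'],s['eef_pos'],s['force'],s['finger_gap'])"
```

```text
the job is handed in; nothing more can be done
the job is handed in; nothing more can be done
```

The first case I picked up, the leftmost grey one, turned out to be the one that rattles. I handed the job in at about 14.7 s with it held out over the mat. I never touched the other two cases, so they still lie where they were.

- **Which case:** I shook it end to end and then tilted it 23° each way twice. Back at level, the wrist torque read about +0.03 Nm after one tilt and −0.03 Nm after the other, both times. An 80 g ball rolling 69 mm should shift it by about 0.054 Nm, which matches. The individual knocks could not be seen directly, so I take them from these readings.
- **Last checks:** The tool was within 1 mm of the target over the mat's centre as I measured it, and level. The underside should be about 15 cm up, judging from the tool height. The long axis is along the mat's x axis. The grip was firm (gap 14.7 mm, about 4.3 N carried), and the drawn outline matched the picture to about 5 mm.
- **What didn't go to plan:** One tilt back to level fell 0.15 rad short. I corrected it and repeated the measurement. In the final pose the torque was near zero (−0.008 ± 0.012 Nm), so it no longer showed which end the ball was at. I put that down to the ball stopping mid-case after the last shake.

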